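Hang the lipped bin on the louvered panel's notched rail

ROBOT

A 7-joint arm with a two-finger parallel gripper is mounted at the origin on the work surface. World frame = base frame: x ahead of the robot, y to its left, z up, the work surface at z = 0. Lengths are in mm, angles in rad, forces in N, time in s.
With the tool pointing down it reaches from about 425 to 1025 mm from the base axis. Payload 3.6 kg.
Tool frame: the origin (TCP) lies on the centre line of the jaws, within the pads' length; the fingertips stand 14 mm ahead of it and the grasp point (between the pads) lies 5 mm behind it (ctrl.tip_extent is the distance from the TCP to the fingertips, in mm); z points along the fingers, y is the direction in which the jaws open and shut (so a half turn about z gives the same grasp; the last joint's range is limited). The gripper opens to 85 mm and grips with 20 to 120 N. Pads are 22 mm wide; open, the fingers measure 114 mm over their backs; the gripper's body (76 mm by 85 mm) begins 54 mm behind the grasp point. The pads swing forward as they close: fully open they stand 13 mm farther back than shut.
Start: joints at [1.161, 0.591, 0.048, 1.609, -0.033, 0.943, -0.034], TCP at [225.17, -689.15, 245.302] pointing down, gripper open.
Joint ranges: [-2.69, 2.69], [-0.47, 2.24], [-1.27, 1.36], [0.19, 2.51], [-1.53, 4.68], [0.08, 2.07], [-3.09, 3.09]. Speed limits (rad/s): [2.57, 2.57, 3.14, 3.14, 3.14, 3.14, 3.14].

INTERFACE

Orientations are given as a unit quaternion [w, x, y, z].
In Python, from station import ctrl gives the robot as it stands. Calls block until the motion is done:
- ctrl.move_ptp(position, orientation): joint-space move of the TCP to a pose.
- ctrl.move_linear(position, rate=150, attitude=None, guard=None): straight line of the TCP; attitude=None keeps the orientation; rate is the mean speed in mm/s. With guard (N) it stops when the force on the tool has changed by that much, and returns True; else False.
- ctrl.set_joints(angles): joint-space move.
- ctrl.command_gripper(opening): opening from 0.0 (shut) to 1.0 (fully open); the grip force is fixed at half the most; returns when the fingers have stopped.
- ctrl.sleep(seconds).
- ctrl.ik(position, orientation): joint angles nearest the present ones, or None.
- ctrl.camera(name): name is "side" or "top"; returns a dict with "color" (480x640x3 uint8, red, green, blue), "range_z" (480x640 float32, mm along the optical axis (not along the pixel's ray), 0 where there is no reading), "intrinsics" (3x3 intrinsics, pixels), "R" (3x3) and "t" (3): a world point X has camera coordinates R X + t. Camera axes: x right, y down, z forward; pixel columns grow to the right and rows downward; lengths in mm; the calibration is good to about 2 mm. A picture is of the moment at which its call begins.
A pose or a line that the arm cannot do raises ctrl.IKError and nothing moves.
- ctrl.sign_off(): hands the job in, once; it reports no verdict.
Readings, each from a call of its own:
- ctrl.get_t(): time.
- ctrl.get_joint_pos(): joint angles.
- ctrl.get_qvel(): joint speeds.
- ctrl.get_effort(): joint torques, N m.
- ctrl.get_tcp_pos(): TCP position.
- ctrl.get_orientation(): TCP orientation.
- ctrl.get_contact_force(): force on the tool from outside, world axes, zero at the start.
- ctrl.get_wrist_torque(): the same for the moment, N m.
- ctrl.get_grip_width(): opening from 0.0 (shut) to 1.0 (fully open).
Only numpy, scipy, OpenCV 4.12 (cv2) and the standard library are available. Lean on these libraries where they do the work, as an engineer would, in place of code of your own. Each camera call takes 0.05 s, during which the arm holds its last target. There are 200 camera calls.

TASK

Pick up the small bin that has a hooked lip at its back, lift it over the top rail of the louvered panel and let it down gently so that the lip catches, then feel along the rail until the key under the lip drops into the rail's notch and the bin hangs fully home and level. Never lean hard on the panel with the bin nor drop it from above the rail, leave the mugs, the plain bin, the jar and the brush where they are, and let go of the bin at the end.

Things in the scene. Friction and masses are not known exactly. Their poses are not given: they have to be found in the camera images.
- bin_center (a point): Centre, half-way up, of the loose grey bin with a lip: 100 mm front to back (x), 60 wide (y), 60 high, open on top, walls 3 mm, front wall 38 mm high. Stands on the table on the left or right. +x points to the back wall with the lip, z up. 200 to 370 g, centre of mass within 10 mm of here in x, y. Grip it across its width from above, best 15 to 20 mm towards the lip.
- bin_lip (a point): Point on the bin, same axes, 53.5 mm in +x and 27 mm above bin_center: on the lip's underside, middle of the slot. The lip is a 3 mm plate, 60 mm wide, at rim height behind the back wall, turned down in a 4 mm flange that ends 21 mm below this point. Slot between wall and flange: 7 mm, open below. In its middle a key, 16 mm wide (y), hangs 9 mm down from here.
- bin: The same lipped bin; origin in the middle of its underside, 30 mm below bin_center. With the key riding on the rail's top edge bin_lip is 9 mm above that edge and the flange already hooks 12 mm behind it; with the key in the notch the lip's underside rests on the edge and the bin hangs level by itself, within about 3 degrees.
- rail_mid (a point): Fixed point on the panel at the height of the rail's top edge (150 mm up), mid width, in the rail's mid plane. x points through the panel away from its front (the bin hangs on the -x side), y along the rail, z up. The rail: steel strip 4 mm thick (x), 60 tall, 300 long, top edge notched once, 21 mm wide, 11 deep. 20 mm is free behind it, nothing above.
- panel: Rigid grey louvered panel, 360 mm wide, fixed on the table facing the robot; origin 150 mm below rail_mid, same axes. Its rail is clamped anywhere along it, immovable: the notch's middle is up to 28 mm to either side of rail_mid (y), not measured, to be found by feel or sight. Two small fixed bins hang on its low louver near the ends, tops 72 mm up, below the work.
- plain_bin: Bystander: loose grey bin of the same size without lip, standing on the other side; origin at the middle of its underside. Leave it.
- mug_a: Bystander: white mug, 76 mm across, 85 mm high, near the robot; origin under its centre.
- mug_b: Bystander: same mug, on the right, beside the panel.
- mug_c: Bystander: same mug, on the left, beside the panel.
- glaze_jar: Bystander: white closed jar, 70 mm across, 90 mm high, behind the panel.
- brush: Bystander: brush lying near the robot.

How it is judged (in metres and radians):
On the way, in this order (a step that is already met when the one before it is completed fails the run):
1. the bin is lifted until its lip is higher than the rail (height (world z) of bin_lip above 0.165 m).
2. the lip is over the rail, its flange behind the rail's top edge, the bin near the panel's middle (x of bin_lip in the frame of rail_mid between -0.006 and 0.006 m and y of bin_lip in the frame of rail_mid between -0.07 and 0.07 m and z of bin_lip in the frame of rail_mid between -0.003 and 0.014 m).
At the end, for the whole second after the job is handed in: The bin hangs released and at rest, key in the notch: bin_lip no more than 4 mm above (3 below) the rail's top edge, within 6 mm of its mid plane and 34 mm of rail_mid along it; bin upright and square to the rail within 0.10 rad (x of bin_lip in the frame of rail_mid between -0.006 and 0.006 m and y of bin_lip in the frame of rail_mid between -0.034 and 0.034 m and z of bin_lip in the frame of rail_mid between -0.003 and 0.004 m and angle between bin_center's own z axis and vertical below 0.1 rad and angle between the y axis of bin_center and the y axis of rail_mid, either way round below 0.1 rad and linear speed of bin below 0.02 m/s and contact force between the fingers and bin below 0.1 N); the robot touches nothing.
It fails at once if the held bin presses or knocks on the panel or its rail with more than 25 N (contact force between bin and panel above 25 N and contact force between the fingers and bin above 2 N).
It fails at once if the bin is let go above the rail, before it rests on it (lip more than 13 mm above the rail's top edge) (height (world z) of bin_lip above 0.163 m and contact force between the fingers and bin below 0.05 N).
It fails at once if a mug, the plain bin, the jar or the brush is shifted by more than 20 mm (distance of any of plain_bin, mug_a, mug_b, mug_c, glaze_jar, brush from where it was at the start of the episode above 0.02 m).
It also fails if it takes over 64 s, if anything falls off the work surface, if the arm or the gripper's body presses on something with over 40 N, if the wrist force passes 120 N, or if a joint passes its speed limit or range.

## Working session

There is one attempt and no reset: what is moved stays moved. The work goes in short steps, each a Python script; the robot and the scene stay as the last script left them, time stands still between calls to the robot, and variables do not carry over. Pictures are saved under pics/ and viewed, about 8 in all and at most 12, crops included, and the job is handed in when it is done.

```bash
mkdir -p pics; ls; cat > h.py <<'E'
import numpy as np, cv2, pickle
from station import ctrl
def snap(n,tag):
    c=ctrl.camera(n); pickle.dump(c,open(f'pics/{tag}.pkl','wb')); cv2.imwrite(f'pics/{tag}.png',c['color'][:,:,::-1]); return c
def pts(c):
    z=c['range_z'].astype(float);K=np.array(c['intrinsics']);v,u=np.mgrid[:480,:640]
    P=np.stack([(u-K[0,2])/K[0,0]*z,(v-K[1,2])/K[1,1]*z,z],-1)
    W=(P-np.array(c['t']))@np.array(c['R']); W[z==0]=np.nan; return W
E
python3 - <<'E'
from h import *
for n in('top','side'):
    c=snap(n,n+'0'); R=np.array(c['R']);print(n,-R.T@np.array(c['t']),R[2],np.array(c['intrinsics'])[0,0],(c['range_z']>0).mean())
a=cv2.imread('pics/top0.png');b=cv2.imread('pics/side0.png')
print(ctrl.get_orientation(),ctrl.get_t(),ctrl.get_grip_width(),ctrl.get_contact_force())
E
```

```text
pics
top [434.49317612  -6.2149716  918.97990702] [ 0.17005307  0.02061597 -0.98521923] 445.31512169244274 0.9960286458333333
side [ 148.21342657 -485.4260098   618.99230813] [ 0.54318706  0.5698241  -0.61664278] 449.6893112144076 0.9960026041666666
[-1.01384372e-03  9.87553791e-01  1.57278215e-01 -2.12727766e-04] 0.1 0.9972582956481104 [0.05546085 0.01997299 0.03654267]
```

View pics/top0.png

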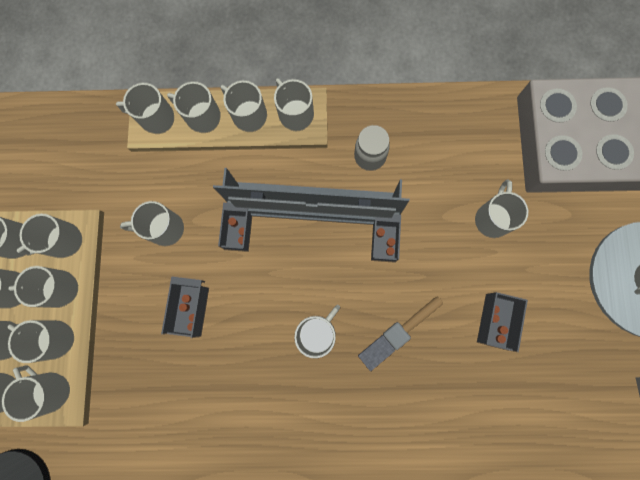

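View pics/side0.png

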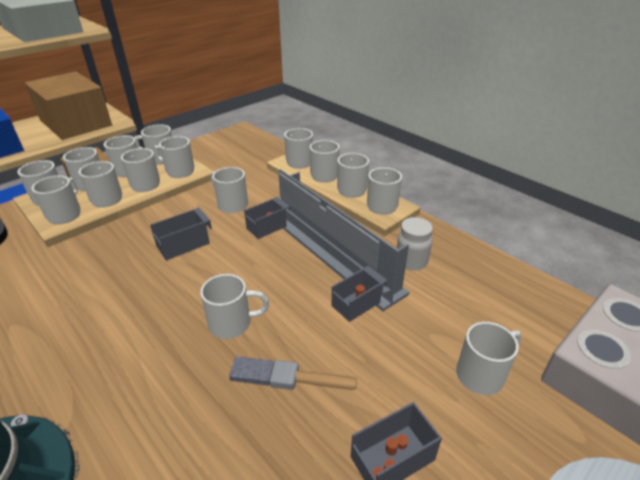

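Top view: the lipped bin is on the left at about (186,307) with its lip at the top edge (185,281). The plain bin is at (502,322), and the rail runs from about (220,190) to (405,205). A mark that may be the notch shows near (312,205) in the top view and (323,208) in the side view. Next I'll measure the bin and the rail.

```bash
cat > m.py <<'E'
from h import *
c=pickle.load(open('pics/top0.pkl','rb'));W=pts(c)
# table check
print('table z',np.nanmedian(W[380:440,200:300,2]))
# rail
s=W[170:235,205:415];
m=(s[...,2]>141)&(s[...,2]<158)
P=s[m];print('rail n',len(P),P.min(0),P.max(0),np.median(P[:,2]))
vx,vy,x0,y0=cv2.fitLine(P[:,:2].astype(np.float32),cv2.DIST_HUBER,0,.01,.01).ravel()
if vy<0: vx,vy=-vx,-vy
print('rail dir',vx,vy,'through',x0,y0)
t=(P[:,:2]-[x0,y0])@[vx,vy];d=(P[:,:2]-[x0,y0])@[vy,-vx]
print('t range',np.percentile(t,[0,1,50,99,100]),'d',np.percentile(d,[1,50,99]))
h,e=np.histogram(t,np.arange(-190,191,10));print(list(zip(e[:-1].round(),h)))
# bin
s=W[265:350,150:225];m=(s[...,2]>53)&(s[...,2]<68);P=s[m]
print('bin n',len(P),P.min(0),P.max(0),np.median(P[:,2]))
m2=(s[...,2]>15)&(s[...,2]<68)
print(cv2.minAreaRect(P[:,:2].astype(np.float32)), cv2.minAreaRect(s[m2][:,:2].astype(np.float32)))
A=cv2.imread('pics/top0.png');
z=lambda r0,r1,c0,c1,k:cv2.resize(A[r0:r1,c0:c1],None,fx=k,fy=k,interpolation=cv2.INTER_CUBIC)
a=z(165,235,210,410,4);b=z(265,350,150,225,4)
o=np.zeros((a.shape[0]+b.shape[0]-0,800,3),np.uint8);o[:a.shape[0],:a.shape[1]]=a;o[a.shape[0]:,:b.shape[1]]=b[:]
B=cv2.imread('pics/side0.png')[170:255,270:390];B=cv2.resize(B,None,fx=4,fy=4,interpolation=cv2.INTER_CUBIC);o[a.shape[0]:,310:790]=B[:340]
print(o.shape);cv2.imwrite('pics/z0.png',o[:600])
E
python3 m.py
```

```text
table z -0.13937845760140813
rail n 535 [ 618.19865675 -116.17327073  141.05719133] [649.23491026 182.14712632 153.22796262] 148.8109965014226
rail dir 0.08914526 0.99601865 through 633.07654 33.165955
t range [-150.02022255 -147.19940302   10.73715514  147.42080837  149.66697354] d [-1.70224578 -0.08078539  3.23716896]
[(np.int64(-190), np.int64(0)), (np.int64(-180), np.int64(0)), (np.int64(-170), np.int64(0)), (np.int64(-160), np.int64(1)), (np.int64(-150), np.int64(20)), (np.int64(-140), np.int64(18)), (np.int64(-130), np.int64(17)), (np.int64(-120), np.int64(22)), (np.int64(-110), np.int64(17)), (np.int64(-100), np.int64(19)), (np.int64(-90), np.int64(21)), (np.int64(-80), np.int64(15)), (np.int64(-70), np.int64(21)), (np.int64(-60), np.int64(19)), (np.int64(-50), np.int64(17)), (np.int64(-40), np.int64(22)), (np.int64(-30), np.int64(16)), (np.int64(-20), np.int64(19)), (np.int64(-10), np.int64(1)), (np.int64(0), np.int64(0)), (np.int64(10), np.int64(23)), (np.int64(20), np.int64(17)), (np.int64(30), np.int64(19)), (np.int64(40), np.int64(19)), (np.int64(50), np.int64(17)), (np.int64(60), np.int64(21)), (np.int64(70), np.int64(19)), (np.int64(80), np.int64(19)), (np.int64(90), np.int64(19)), (np.int64(100), np.int64(18)), (np.int64(110), np.int64(20)), (np.int64(120), np.int64(20)), (np.int64(130), np.int64(18)), (np.int64(140), np.int64(21)), (np.int64(150), np.int64(0)), (np.int64(160), np.int64(0)), (np.int64(170), np.int64(0)), (np.int64(180), np.int64(0))]
bin n 505 [400.45840366 251.90145982  53.01575813] [515.31589373 326.10835179  64.31463375] 59.306138446881576
((458.0260009765625, 288.9153747558594), (62.027652740478516, 110.8148422241211), 82.98065948486328) ((457.8434143066406, 289.0455627441406), (62.10554504394531, 111.01649475097656), 82.61620330810547)
(620, 800, 3)
```

View pics/z0.png

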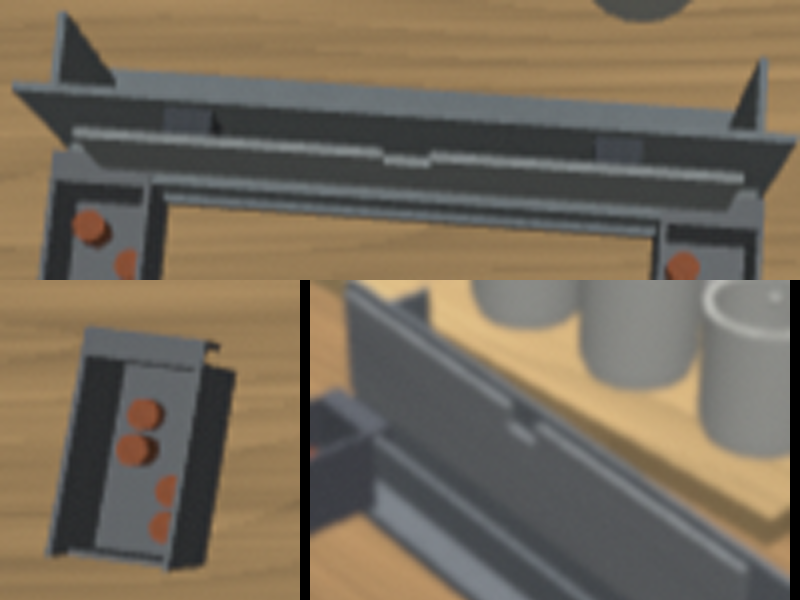

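The notch is clearly visible close to mid-rail, around t≈-10..+10 along the rail line. The bin rectangle is 62x111 mm, as expected for 60x111 with the lip. I'll grasp now and refine the notch edges in the same step.

```bash
cat >> h.py <<'E'
def q(yaw): return [0,np.cos(yaw/2),np.sin(yaw/2),0]
BY=-0.1225; RY=-0.0893
E
python3 - <<'E'
from h import *
c=pickle.load(open('pics/top0.pkl','rb'));W=pts(c);s=W[170:235,205:415]
u=np.array([.08915,.99602]);n=np.array([u[1],-u[0]])
X=s[...,:2]-[633.08,33.17];t=X@u;d=X@n
m=(s[...,2]>134)&(s[...,2]<158)&(abs(t)<32)&(abs(d)<5)
o=np.argsort(t[m]);print(np.c_[t[m],d[m],s[m][:,2]][o].round(1)[::1].tolist())
g=np.array([452.5,289.6])+17*np.array([np.cos(BY),np.sin(BY)])
ctrl.move_linear([225,-689,320],rate=200)
ctrl.move_ptp([*g,150],q(BY)); print(ctrl.get_joint_pos(),ctrl.get_t(),ctrl.get_tcp_pos())
print(ctrl.move_linear([*g,38],rate=80,guard=8),ctrl.get_tcp_pos(),ctrl.get_contact_force())
ctrl.command_gripper(0.0);print(ctrl.get_grip_width(),ctrl.get_contact_force(),ctrl.get_t())
snap('top','top1')
E
```

```text
[[-30.6, -1.1, 148.1], [-30.5, 0.3, 149.6], [-30.4, -0.7, 139.1], [-30.4, 1.9, 150.6], [-28.7, -0.8, 146.5], [-28.7, -1.5, 141.7], [-28.7, 0.4, 148.9], [-28.6, -1.7, 135.2], [-28.6, 2.0, 150.0], [-26.9, 1.2, 152.3], [-26.9, 0.4, 148.6], [-26.9, -0.6, 145.0], [-26.8, -0.9, 138.9], [-26.8, -1.6, 134.2], [-25.2, -1.2, 147.2], [-25.2, -0.1, 150.0], [-25.1, -1.2, 139.8], [-25.0, 2.0, 148.8], [-23.4, 0.1, 148.8], [-23.3, -0.6, 144.1], [-23.2, 1.8, 148.9], [-23.2, -1.1, 138.5], [-21.7, -0.5, 150.5], [-21.6, -1.3, 146.5], [-21.4, 1.8, 148.8], [-21.4, -0.9, 137.5], [-19.9, -0.6, 150.4], [-19.8, 1.2, 150.6], [-19.7, -0.7, 143.3], [-19.5, -0.9, 137.0], [-18.0, -1.5, 146.1], [-18.0, -0.3, 148.7], [-17.9, 1.6, 148.3], [-17.7, -1.1, 137.3], [-16.5, -1.4, 152.5], [-16.3, 0.7, 151.4], [-16.1, -0.8, 143.0], [-15.9, -1.3, 137.3], [-14.5, -0.7, 149.3], [-14.3, 1.6, 147.5], [-14.2, -0.6, 141.4], [-14.2, 3.2, 148.4], [-14.1, -1.3, 137.1], [-12.8, -0.9, 149.8], [-12.6, 1.0, 149.4], [-12.5, -1.1, 143.1], [-12.4, 3.3, 147.6], [-12.2, -0.9, 135.0], [-10.9, -0.5, 147.5], [-10.6, 1.6, 146.3], [-10.5, -0.4, 139
[... 1294 characters left out ...]
.0], [23.1, 0.1, 150.0], [23.2, 1.9, 150.1], [23.8, -1.1, 140.3], [24.9, 1.7, 150.6], [25.0, 0.4, 148.6], [25.0, -1.1, 147.1], [25.5, -1.4, 141.1], [26.6, -0.1, 150.2], [26.7, 1.6, 150.4], [27.1, -0.5, 144.1], [27.5, -1.0, 139.1], [28.3, -0.5, 151.2], [28.5, -1.4, 147.3], [28.6, 1.8, 149.2], [29.4, -1.0, 138.5], [29.8, -1.2, 153.2], [30.5, -1.0, 145.4], [30.8, 2.5, 146.1], [31.5, -0.4, 135.5], [31.9, -0.5, 150.3]]
[-0.30884043  0.54105289 -0.43775333  2.06320185  0.38829425  0.61596097
 -2.70723369] 4.175 [469.91931793 286.88862061 150.00024989]
False [469.68553291 287.71160888  38.47964751] [ 0.20112226 -0.13920709 -0.15723734]
0.6905856519590168 [ 0.6307536  -0.47690869  5.06456241] 6.0833
```

Notch: t from -9.8 to +10.1, so its middle is at about +0.2. The rail's top spans d -1.1..+3, so the mid-plane is at d≈+0.9. The gripper stopped at width 0.69, about 59 mm, which matches the bin. Next I lift, go to a stand-off in front of the notch, and look again.

```bash
cat >> h.py <<'E'
u=np.array([.08915,.99602]);n=np.array([u[1],-u[0]])
N=np.array([633.08,33.17])+0.2*u+0.9*n   # notch middle, mid plane (estimate)
def tcp(d,t,off=36.5): return N+(d-off)*n+t*u  # TCP xy for lip at (d,t) relative to notch
E
python3 - <<'E'
from h import *
p=ctrl.get_tcp_pos(); ctrl.move_linear([p[0],p[1],p[2]+155],rate=100)
print(ctrl.get_grip_width(),ctrl.get_contact_force(),ctrl.get_tcp_pos())
ctrl.move_linear([*tcp(-45,0),193],rate=130,attitude=q(RY))
print(ctrl.get_tcp_pos(),ctrl.get_orientation(),ctrl.get_joint_pos(),ctrl.get_t(),ctrl.get_contact_force())
a=snap('top','top2')['color'];b=snap('side','side2')['color']
k=lambda c:cv2.resize(np.ascontiguousarray(c[...,::-1]),(400,400),interpolation=cv2.INTER_CUBIC)
cv2.imwrite('pics/z2.png',np.hstack([k(a[160:320,230:390]),k(b[110:310,220:420])]))
E
```

```text
0.6956987666124347 [ 0.13422351  0.29809172 -3.64011065] [469.34180022 287.56212702 193.01452111]
[552.61695735  41.48066729 193.04631713] [-2.09754840e-04  9.99035955e-01 -4.38989301e-02 -2.89968736e-05] [ 0.20430197  0.4867986  -0.48612595  2.02492709  0.34198563  0.70823323
 -2.15529183] 10.0 [ 0.01554045 -0.03671861 -3.2829841 ]
```

View pics/z2.png

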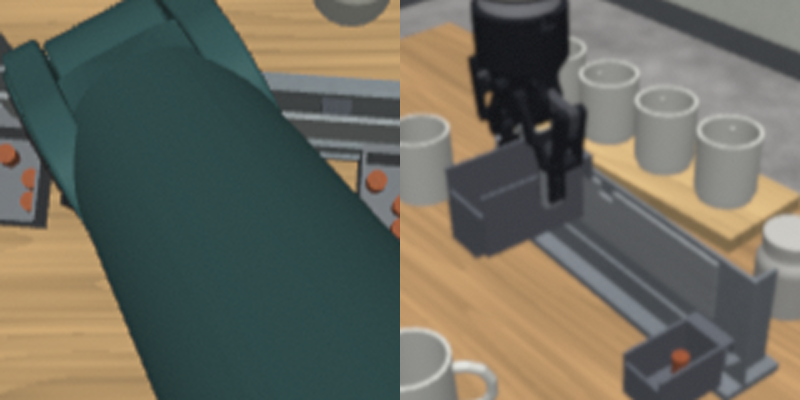

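In the right half (side view) the bin is held level in front of the rail, with the finger at about (555,180) and the lip behind it at about (580,165). The arm blocks the top camera. I'll measure the held bin's pose from the side depth image.

```bash
cat > hb.py <<'E'
from h import *
def meas(tag):
    c=pickle.load(open(f'pics/{tag}.pkl','rb'));W=pts(c)
    X=W[...,:2]-N; d=X@n; t=X@u; z=W[...,2]
    return d,t,z
if __name__=='__main__':
    d,t,z=meas('side2')
    # side camera's own view of the rail: front face/top/notch from side0
    d0,t0,z0=meas('side0')
    m=(abs(z0-150)<2.5)&(abs(d0)<8)&(abs(t0)<140);print('rail side0 d',np.percentile(d0[m],[5,50,95]),m.sum())
    m=(z0>110)&(z0<135)&(abs(d0)<10)&(t0>-120)&(t0<-20);print('front face d (expect -2)',np.median(d0[m]),m.sum())
    m=(abs(d0)<6)&(abs(t0)<25)&(z0>141);h,e=np.histogram(t0[m],np.arange(-25,26,2));print('z>141 by t',list(zip(e[:-1],h)))
    # bin side wall
    m=(z>145)&(z<215)&(d>-160)&(d<-35)&(t<-20)&(t>-36)
    print(m.sum(),np.median(t[m]));
    A=np.c_[d[m],z[m],np.ones(m.sum())];k=np.linalg.lstsq(A,t[m],rcond=None)[0];print('plane t=',k)
    for zz in range(140,225,5):
        mm=(abs(z-zz)<2.5)&(d>-170)&(d<-20)&(t<-20)&(t>-38)
        if mm.sum(): print(zz,mm.sum(),np.percentile(d[mm],[0,3,97,100]).round(1),np.median(t[mm]).round(1))
    for dd in range(-145,-25,10):
        mm=(abs(d-dd)<5)&(z>100)&(z<235)&(t<-20)&(t>-38)
        if mm.sum(): print(dd,mm.sum(),np.percentile(z[mm],[0,3,97,100]).round(1))
E
python3 hb.py
```

```text
rail side0 d [1.01843355 3.23263422 5.93893168] 250
front face d (expect -2) 2.350479732227655 402
z>141 by t [(np.int64(-25), np.int64(2)), (np.int64(-23), np.int64(4)), (np.int64(-21), np.int64(2)), (np.int64(-19), np.int64(4)), (np.int64(-17), np.int64(3)), (np.int64(-15), np.int64(4)), (np.int64(-13), np.int64(0)), (np.int64(-11), np.int64(0)), (np.int64(-9), np.int64(0)), (np.int64(-7), np.int64(0)), (np.int64(-5), np.int64(0)), (np.int64(-3), np.int64(0)), (np.int64(-1), np.int64(0)), (np.int64(1), np.int64(0)), (np.int64(3), np.int64(0)), (np.int64(5), np.int64(0)), (np.int64(7), np.int64(8)), (np.int64(9), np.int64(4)), (np.int64(11), np.int64(4)), (np.int64(13), np.int64(4)), (np.int64(15), np.int64(2)), (np.int64(17), np.int64(4)), (np.int64(19), np.int64(4)), (np.int64(21), np.int64(3)), (np.int64(23), np.int64(4))]
1385 -31.482756421984316
plane t= [-1.38077109e-02 -3.58342346e-03 -3.18906183e+01]
155 80 [-145.4 -144.9  -48.6  -45.3] -31.1
160 125 [-146.1 -145.4  -48.3  -45.5] -31.6
165 132 [-146.  -145.5  -50.1  -45.8] -31.5
170 123 [-145.2 -144.9  -47.3  -45.4] -31.4
175 122 [-145.6 -145.1  -50.4  -44.8] -31.6
180 110 [-145.8 -145.   -48.   -46.1] -31.5
185 109 [-145.8 -145.3  -48.   -45.2] -31.5
190 115 [-146.3 -145.5  -36.8  -34.1] -31.6
195 116 [-145.7 -144.3  -37.3  -34.9] -31.5
200 112 [-145.2 -143.7  -36.7  -33.9] -31.6
205 118 [-145.6 -143.9  -37.6  -33.9] -31.6
210 90 [-145.6 -145.3  -35.   -32.9] -31.6
215 86 [-145.2 -143.6  -36.2  -33.9] -31.2
220 6 [-92.5 -92.4 -88.4 -88.1] -35.2
-145 160 [153.5 155.5 213.5 215. ]
-135 164 [153.  156.6 213.9 215.1]
-125 158 [153.1 155.4 213.9 215.1]
-115 158 [153.8 157.2 213.8 214.7]
-105 156 [153.6 156.  214.1 215.1]
-95 186 [154.2 157.5 230.7 234.8]
-85 87 [153.1 154.9 213.7 218.1]
-75 57 [153.6 154.3 184.4 184.9]
-65 78 [153.6 154.8 204.3 207.8]
-55 119 [154.5 156.  206.3 207.5]
-45 67 [153.4 155.2 214.7 214.9]
-35 64 [190.5 191.  215.  215.3]
```

Both views agree well. Measured against the rail in the same camera, the lip is at d≈-46.3 and t≈+0.7, where I planned -45 and 0. The bin's bottom is at 154 and its rim at 215, so the lip is at about TCP+18.5. I'll go forward with a 1.3 mm correction and do a guarded descent until the flange is behind the rail, with the key still above the edge.

```bash
python3 - <<'E'
from h import *
f=lambda:ctrl.get_contact_force().round(2) if hasattr(ctrl.get_contact_force(),'round') else ctrl.get_contact_force()
D,T=1.3,-.5
ctrl.move_linear([*tcp(D,T),193],rate=50); print(ctrl.get_tcp_pos(),f())
r=ctrl.move_linear([*tcp(D,T),145],rate=25,guard=3); print('down',r,ctrl.get_tcp_pos(),f())
if not r:
    z=145
    for s in (-4,4):
        r=ctrl.move_linear([*tcp(D+s,T),z],rate=6,guard=2); p=np.array(ctrl.get_tcp_pos()); print('feel',s,r,'d',(p[:2]-N)@n+36.5,f())
        ctrl.move_linear([*tcp(D,T),z],rate=10)
print(ctrl.get_t())
E
```

```text
[598.3384214   35.97557818 192.8836536 ] [ 0.67 -0.28 -3.95]
down False [599.00912367  35.92860947 145.14575066] [-0.04  0.42 -2.77]
feel -4 True d -0.7568374785326952 [ 1.15 -0.22 -2.97]
feel 4 True d 0.829900469145116 [ 0.43 -0.6  -4.35]
15.0
```

The front-side feel touched at d≈-0.8, so the centre is about 0.8. The second stop was probably a false trip. I'll lower gently at d=0.8 and see whether the key stops at the edge (TCP≈140.5) or drops in (≈131.5).

```bash
python3 - <<'E'
from h import *
f=lambda:np.round(ctrl.get_contact_force(),2)
D,T=.8,-.5
ctrl.move_linear([*tcp(D,T),145],rate=10);ctrl.sleep(.3);print(f(),ctrl.get_tcp_pos())
r=ctrl.move_linear([*tcp(D,T),129],rate=12,guard=4);ctrl.sleep(.3); p=np.array(ctrl.get_tcp_pos());print('down',r,p,'d,t',(p[:2]-N)@n+36.5,(p[:2]-N)@u,f(),np.round(ctrl.get_wrist_torque(),2),ctrl.get_t())
b=snap('side','side3')['color']
cv2.imwrite('pics/z3.png',cv2.resize(np.ascontiguousarray(b[130:310,250:450,::-1]),(660,594),interpolation=cv2.INTER_CUBIC))
E
```

```text
[-0.   -0.36 -3.66] [598.41530846  35.95766318 145.03069689]
down True [598.35458587  35.95387052 131.73498914] d,t 0.7646077589558828 -0.522980667096332 [-0.33  0.09  6.53] [ 0.08 -0.19 -0.03] 16.8667
```

View pics/z3.png

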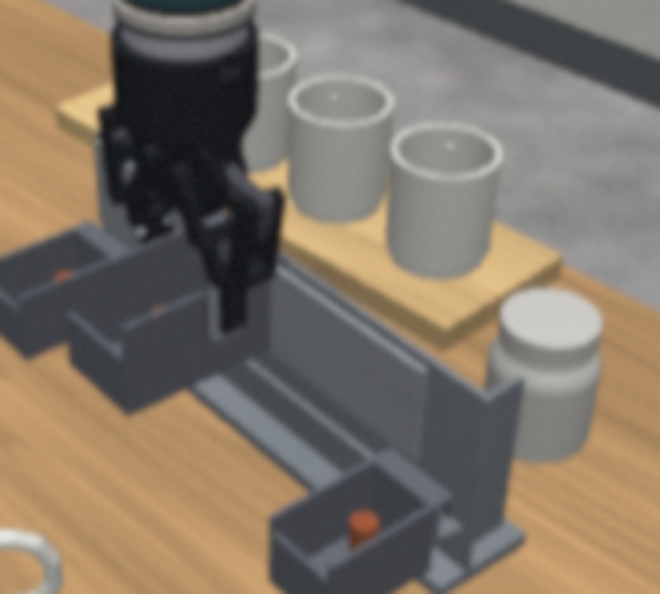

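The key went straight in: the bin stopped at TCP z 131.7, so the lip is at about 150.2, and the picture shows the lip over the rail at about (265,260) with the bin level. I'll take off the excess press, release, and check.

```bash
python3 - <<'E'
from hb import *
f=lambda:np.round(ctrl.get_contact_force(),2)
p=np.array(ctrl.get_tcp_pos())
ctrl.move_linear([p[0],p[1],p[2]+.5],rate=10);print(f(),ctrl.get_tcp_pos())
ctrl.command_gripper(1.0);ctrl.sleep(.3);print(f(),ctrl.get_grip_width())
print(ctrl.move_linear([p[0],p[1],p[2]+70],rate=40,guard=4),f())
q1=np.array(ctrl.get_tcp_pos())
if q1[2]>195:
    ctrl.move_linear([q1[0],q1[1],330],rate=150)
    ctrl.move_linear([450,-180,330],rate=200);print(ctrl.get_t(),f())
    a=snap('top','top4')['color'];b=snap('side','side4')['color']
    k=lambda c:cv2.resize(np.ascontiguousarray(c[...,::-1]),(400,400),interpolation=cv2.INTER_CUBIC)
    cv2.imwrite('pics/z4.png',np.hstack([k(a[160:320,230:390]),k(b[140:300,240:400])]))
    d,t,z=meas('top4')
    m=(abs(d)<130)&(abs(t)<45)&(z>138)&(z<165)
    P=np.c_[d[m],t[m],z[m]]; 
    m2=(P[:,2]>146)&(abs(P[:,1])<34)&(P[:,0]<12);print(cv2.minAreaRect(P[m2][:,:2].astype(np.float32)))
    for s,lo,hi in((-1,-110,-10),(1,-110,-10)):
        w=(P[:,0]>lo)&(P[:,0]<hi)&(P[:,1]*s>24)&(P[:,2]>145);print('side rim z vs d',np.polyfit(P[w][:,0],P[w][:,2],1),w.sum())
    w=(abs(P[:,0])<6)&(abs(P[:,1])<28);print('lip top z',np.median(P[w][:,2]))
E
```

```text
[ 0.06  0.47 -0.15] [598.29254319  35.96848112 132.07798634]
[-0.07 -0.75  0.06] 1.0027178803476162
False [ 0.74 -0.39 -0.08]
22.3667 [-0.14  0.29 -0.21]
((-49.205406188964844, -0.001041412353515625), (110.76043701171875, 66.3243179321289), 0.6894498467445374)
side rim z vs d [5.20787832e-02 1.52430437e+02] 96
side rim z vs d [4.36662729e-02 1.51897654e+02] 103
lip top z 152.53210660598134
```

View pics/z4.png

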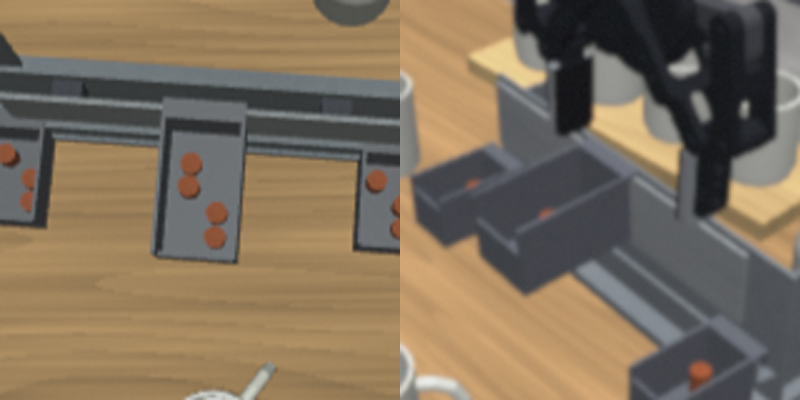

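Left half (top view): the bin hangs square at about (205,180) with its lip over the rail at (205,110) and the key in the notch area. The lip top is at 152.5 mm, where 153 means home and 162 would mean riding on the edge. Tilt is about 0.05 rad, and the gripper is clear. I'm handing in.

```bash
python3 -c "
from station import ctrl
ctrl.sleep(.5);print(ctrl.get_qvel());ctrl.sign_off()"
```

```text
[-5.92721820e-04 -1.05137148e-03 -6.61137216e-04  9.47897801e-04
 -8.32153857e-05 -1.66849930e-03  1.84761043e-04]
the job is handed in; nothing more can be done
```

The lipped bin now hangs on the rail with its key in the notch. It has been released, and the job was handed in at about 23 s; sign-off gives no verdict.

I found the notch by sight, lifted the bin over the rail and hooked the flange behind it. The key dropped straight in on a guarded descent, so I never had to feel along the rail for the notch. The only feeling was across the rail, to centre the slot.

**Last checks**
- **Seating:** the lip's top is at 152.5 mm; fully home is 153, and riding on the edge would be 162.
- **Position:** the lip is within about 2 mm of the rail's mid-plane and close to mid-rail.
- **Squareness:** about 0.01 rad in yaw and 0.05 rad (about 2.8°) of tilt, both under the 0.10 limit.
- **Forces:** the largest press I read on seating was about 10 N, and I took it off before letting go. After release the tool reads about zero and the arm is clear.

**Checks that disagreed or were not made**
- The two cameras differed by about 4 mm on where the rail's front face is. I got round this by measuring the bin against the rail within one camera's view.
- The second feel across the rail, the one away from the robot, probably tripped on motion rather than contact, so only the first touch was used.
- I did not re-measure the mugs, plain bin, jar and brush. The arm passed well above them, and no move met an unexpected force.

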